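Feed a packer from the gravity magazine and push it home under a bearing foot

ROBOT

A 7-joint arm with a two-finger parallel gripper is mounted at the origin on the work surface. World frame = base frame: x ahead of the robot, y to its left, z up, the work surface at z = 0. Lengths are in mm, angles in rad, forces in N, time in s.
With the tool pointing down it reaches from about 425 to 875 mm from the base axis. Payload 9.9 kg.
Tool frame: the origin (TCP) lies at the very end of the fingers, on their centre line; the grasp point (between the pads) lies 19 mm behind it; z points along the fingers, y is the line along which they close (so a half turn about z gives the same grasp; the last joint's range is limited). The gripper opens to 85 mm and grips with 20 to 120 N. Pads are 22 mm wide; open, the fingers measure 114 mm over their backs; the gripper's body (76 mm by 85 mm) begins 54 mm behind the grasp point. The pads swing forward as they close: fully open they stand 13 mm farther back than shut.
Start: joints at [1.07, 0.576, 0.025, 1.437, -0.015, 1.129, -0.057], TCP at [273.269, -617.214, 231.289] pointing down, gripper open.
Joint ranges: [-2.76, 2.76], [-0.34, 2.15], [-1.52, 1.57], [0.19, 2.46], [-1.09, 4.23], [0.17, 1.99], [-2.82, 2.82]. Speed limits (rad/s): [2.22, 2.22, 3.01, 3.01, 3.14, 3.14, 3.14].

INTERFACE

Orientations are given as a 3x3 rotation matrix whose columns are the frame's x, y, z axes.
In Python, from station import bot, viewer, ticket, nets gives the robot as it stands.
- The arm moves only by the tool drive_tool, never from a script. Its argument "rows" is a list of rows, each a list of 7 numbers: the shift along the tool's x, y, z as a fraction of full scale, then the turn, a rotation vector about the tool's x, y, z as a fraction of full scale, then the closure, from 0 (fully open) to 1 (shut). In form: [[x, y, z, ax, ay, az, hand], ...]. A call has 1 to 10 rows; each row shifts and turns the commanded pose from where the row before left it, along the tool's axes as they then stand; what a row does not reach is not made up. Full scale, the value 1, is 400 mm for a shift and 0.1 rad for a turn. A row lasts 1/10 s, in which the tool goes at most 50 mm and 8.59 degrees, less where a joint would pass 70% of its speed; a pose out of reach is approached as far as the arm can. A call with a number of a shift or a turn outside -1 to 1 is refused whole. A call with a gripper value outside its range is refused whole. The fingers move at their own pace and stop on an object; "squeeze" is the grip in N (left out, the last holds). Time passes only in rows, so rows that do not move let the fingers close. It gives the time, the measured TCP pose, the force, the opening and the grip force at its end, in the units of the state.
- bot.sense(): the state, without advancing time (a new reading comes with each control period).
- viewer.get_image(name): name is "side" or "top"; returns a dict with "frame" (384x512x3 uint8, red, green, blue), "range_z" (384x512 float32, mm along the optical axis (not along the pixel's ray), 0 where there is no reading), "K" (3x3 intrinsics, pixels), "k1" (the pictures are not rectified: a ray, as slopes to the right and down, at radius r is drawn at 1 + k1 r^2 times it, then the intrinsics apply), "pose" (4x4, takes a point from camera to world coordinates). Camera axes: x right, y down, z forward; pixel columns grow to the right and rows downward; lengths in mm; the calibration is good to about 2 mm. A picture is of the moment at which its call begins.
- ticket.close_job(): hands the job in; it is judged then, once.
Trained networks look in a picture, given as the dict that the camera call returned (one of the last four; its "shot" number tells which), for a name from the list of things; names that differ only in an ending like _2 or _b are one class to them, and where a whole thing is asked for, a point or a joint stands for the part that bears it (a point fixed in the world has none). Each returns a list of dicts, best first, with "confidence" (0 to 1); they miss things now and then, are a little off and sometimes report something else, mostly with a low value. They report only what shows in the picture. A call takes as long as a camera call.
- nets.boxes_of(picture, name): "extent" ([centre column, centre row, width, height] in pixels, round what is visible of it).
- nets.silhouettes(picture, name): "mask" (384x512 bool, what is visible of it) and "extent" ([centre column, centre row, width, height] in pixels, round what is visible of it).
- nets.mark_of(picture, name): "centre" ([column, row] in pixels: a listed point, or the origin of a listed thing).
The state is a dict: "time": time; "q": joint angles; "dq": joint speeds; "joint_torque": joint torques, N m; "eef_pos": TCP position; "tcp_rot": TCP orientation; "force": force on the tool from outside, world axes, zero at the start; "moment": the same for the moment, N m; "gripper_width": opening from 0.0 (shut) to 1.0 (fully open); "grip_force": force on a finger pad.
Only numpy, scipy, OpenCV 4.12 (cv2) and the standard library are available. Lean on these libraries where they do the work, as an engineer would, in place of code of your own. Each camera call takes 0.05 s, during which the arm holds its last target. There are 200 camera calls.

TASK

One end of the near bearing block's foot still lacks its packer: feed the lowest packer out of the magazine with the hand slide, draw it out from under the stack and slide it flat under that end of the foot, slot round the bolt, gently pushed fully home until it bears against the bolt. Leave the slide drawn fully back, with the rest of the stack dropped down onto the runway, and disturb nothing else on the bench.

Things in the scene. Friction and masses are not known exactly. Their poses are not given: they have to be found in the camera images.
- packer: the lowest of five like packers (slotted alignment plates) of bright steel in the magazine: a flat U, 72 mm long (x), 50 mm wide (y), 8 mm thick, 0.185 kg. A slot 18 mm wide and 36 mm deep, on the centreline, opens at its +x end; in the magazine the slot points to the outlet. Origin: centre of the underside, 36 mm from either end; z up.
- packer_seat (a point): a point on that packer: the middle of the square bottom of its slot, over the plate's centre at half thickness (x 0, z +4 mm in the packer's frame). The solid web behind it is 36 mm long.
- next_packer: the second packer from below, same shape and origin. It starts 8 mm above the lowest one; it has dropped when its underside lies on the runway.
- top_packer: the topmost packer of the five, same shape and origin.
- magazine: vertical gravity magazine screwed to the bench: grey base plate 290 x 100 x 8 mm, an aluminium runway on it, and four steel corner angles with a band round the top that hold the stack; 86 x 64 mm outside, 94 mm above the bench. Origin: on the bench under the stack's centre; x points along the runway to the outlet, z up.
- gate (a point): outlet of the magazine: on the runway, on its centreline, at the outer face of the front angles (x = 40 mm, z = 34 mm in the magazine's frame). The angles end 11 mm above the runway, so only the lowest packer can pass. The runway is 40 mm wide (packers overhang it 5 mm each side), its top is 34 mm above the bench, and it ends 50 mm past this point.
- slide (a joint): travel (m) of the slide, a blade 6 mm thick on the runway behind the stack: 0 fully back (start), 0.066 fully forward, along the magazine's +x; no spring, it stays where left; takes 8 to 23 N. Fully forward, the lowest packer stands out but its last 13 mm are still under the gate: draw it out level. The stack drops to the runway once the blade is back and the packer out, in either order.
- slide_knob (a point): centre of the black upright cylindrical knob on the slide, 22 mm across and 30 mm tall, 63 mm above the bench, 147 mm behind the magazine's origin when the slide is back. Free all round; its underside is 14 mm above the runway; keeper strips 7 mm high flank the blade ahead of it.
- shaft_set: a shaft with belt pulley in two cast plummer blocks on a grey steel bed plate 380 x 310 x 16 mm, fixed to the bench. Origin: on the bench, midway between the two bolts of the near block; x points away from the robot along the shaft, z up. The bed's near edge is at x = -110 mm. Its surface is smooth and free in front of the near block.
- near_foot (a point): middle of the near face of the near block's foot, at its underside (x -30, z +27 mm in the shaft set's frame). The foot is a bar 60 mm deep, 270 mm long (y) and 22 mm thick with a gap of 11 mm under it down to the bed; it is propped and does not move. The round housing on its middle is 100 mm wide, 137 mm above the bench; its end cover faces the robot, 6 mm ahead of this face.
- open_bolt: the slack M12 bolt (shank 12 mm across) in the end of the near foot that has no packer: left or right end, 105 mm from the shaft's line. Origin: on its axis at the bed's top face (16 mm above the bench); axes as the shaft set's. Head top 47 mm above the bed. A packer is home when its slot's bottom touches the shank (packer_seat at x = -6 mm); it then stands out 12 mm in front of the foot.
- packed_bolt: the like bolt at the other end of the near foot, which already has its packer; same origin and axes. Fixed.
- wrench: loose combination wrench, 170 mm, lying before the bed, nearer the robot. Origin: middle of its underside.
- hammer: loose hammer lying to the right of the robot's base. Origin: middle of its underside.
- screwdriver: loose screwdriver to the right of the bed. Origin: middle of its underside.
- socket: loose steel socket, 30 mm across, 38 mm tall, standing between magazine and pulley. Origin: centre of its underside.
- spray_can: loose spray can, 56 mm across, 170 mm tall, left of the magazine. Origin: centre of its underside.
- grease_jar: loose jar, 72 mm across, 70 mm tall, left of the magazine, near the slide. Origin: centre of its underside.
- mug: loose mug, 80 mm across, 90 mm tall, on the right. Origin: centre of its underside.

How it is judged:
By the outcome, as a careful person would: the job done as asked, in the order asked, and still so for the second after the job is handed in, with the robot touching nothing.
It also fails if it takes over 58 s, if anything falls off the work surface, if the arm or the gripper's body presses on something with over 40 N, if the wrist force passes 120 N, or if a joint passes its speed limit or range.

## Working session

There is one attempt and no reset: what is moved stays moved. The work goes in short steps, Python scripts to look and compute and a tool call to move; the robot and the scene stay as the last step left them, time stands still between calls to the robot, and variables do not carry over. Pictures are saved under pics/ and viewed, at most 10 in all, crops included, and the job is handed in when it is done.

Besides the shell and the picture viewer there is one more tool, called after "Request:" as a command line: name --pt "numbers of a row" for each row, then --argument value for the rest. drive_tool: Moves the arm, as the interface text tells. Shift numbers are shares of 400 mm and turn numbers shares of 0.1 rad, none past 1 either way. Its arguments: {"type":"object","properties":{"rows":{"type":"array"},"squeeze":{"type":"number"}},"required":["rows"]}

```bash
ls; mkdir -p pics
cat > h.py <<'E'
import numpy as np, cv2
from station import bot, viewer, ticket, nets
def ray(p,uv):
    u,v=uv; K=p["K"]; d=np.array([(u-K[0][2])/K[0][0],(v-K[1][2])/K[1][1]]); s=d.copy()
    for _ in range(20): s=d/(1+p["k1"]*(s@s))
    return np.array([s[0],s[1],1.])
def atz(p,uv,z):
    T=np.array(p["pose"]); r=T[:3,:3]@ray(p,uv); o=T[:3,3]; return o+r*(z-o[2])/r[2]
def cloud(p):
    K=np.array(p["K"]);v,u=np.mgrid[0:384,0:512]
    d=np.stack([(u-K[0,2])/K[0,0],(v-K[1,2])/K[1,1]],-1); s=d.copy()
    for _ in range(20): s=d/(1+p["k1"]*(s**2).sum(-1,keepdims=True))
    z=p["range_z"][...,None]; c=np.concatenate([s*z,z],-1)
    T=np.array(p["pose"]); w=c@T[:3,:3].T+T[:3,3]; w[p["range_z"]<=0]=np.nan; return w
def proj(p,X):
    T=np.linalg.inv(np.array(p["pose"])); c=T[:3,:3]@np.array(X)+T[:3,3]; s=c[:2]/c[2]; s=s*(1+p["k1"]*(s@s)); K=p["K"]
    return K[0][0]*s[0]+K[0][2],K[1][1]*s[1]+K[1][2]
E
cat > a.py <<'E'
from h import *
np.set_printoptions(precision=1,suppress=True)
s=bot.sense(); print(s["time"],s["eef_pos"],s["tcp_rot"],s["gripper_width"])
for n in ["top","side"]:
    p=viewer.get_image(n); cv2.imwrite(f"pics/{n}0.png",p["frame"][...,::-1]); w=cloud(p); print(n,np.array(p["pose"])[:3,3],p["K"][0][0])
    for k,z in dict(gate=34,slide_knob=63,magazine=0,near_foot=27,open_bolt=16,packed_bolt=16,shaft_set=0,top_packer=66,packer=34,wrench=0,socket=0,spray_can=0,grease_jar=0,mug=0,screwdriver=0,hammer=0).items():
        for m in nets.mark_of(p,k)[:2]:
            c=m["centre"]; print(k,round(m["confidence"],2),np.array(c),atz(p,c,z),w[int(np.clip(c[1],0,383)),int(np.clip(c[0],0,511))])
E
python3 a.py
```

```text
pics
0.0 [ 273.1 -616.8  230.4] [[ 0.9  0.4 -0. ]
 [ 0.4 -0.9  0. ]
 [-0.  -0.  -1. ]] 0.9993380508767372
top [ 370.8  -18.  1220.1] 360.7929368107641
gate 0.55 [174.7 187.9] [586.2 259.5  34. ] [581.8 252.3  74.6]
gate 0.52 [398.4 185.8] [ 588.9 -485.    34. ] [ 598.7 -498.9   -4.1]
slide_knob 0.64 [164.9 237.1] [421.8 278.5  63. ] [423.2 287.6  38.8]
magazine 0.88 [174.5 202. ] [543.5 266.5   0. ] [532.7 250.4  75.9]
magazine 0.53 [167.1 199.8] [551.2 292.    0. ] [542.6 273.2  75.8]
near_foot 0.83 [297.4 185. ] [ 595.  -151.5   27. ] [ 584.9 -144.3   80.6]
open_bolt 0.44 [267.6 176. ] [628.9 -52.1  16. ] [621.8 -49.2  49.1]
packed_bolt 0.67 [329.9 184.3] [ 598.8 -262.7   16. ] [ 593.  -252.5   51.8]
shaft_set 0.61 [299.8 180.2] [ 616.8 -163.2    0. ] [ 590.6 -144.9  133.2]
shaft_set 0.42 [170.9 188.3] [591.1 280.4   0. ] [586.1 275.3  33.3]
top_packer 0.74 [173.  198.1] [546.9 256.4  66. ] [545.9 254.2  75. ]
wrench 0.69 [249.7 246.9] [390.6   9.8   0. ] [393.5  11.9   6.4]
wrench 0.51 [301.1 180.9] [ 614.4 -167.6    0. ] [ 590.4 -150.9  134.1]
socket 0.7 [247.9 246. ] [393.6  15.
[... 1534 characters left out ...]
92.7  55.6]
wrench 0.73 [268.1 166.3] [ 617.6 -284.2    0. ] [ 579.6 -160.6   90.9]
wrench 0.5 [299.  222.6] [407.7  13.1   0. ] [406.7  18.3   7.5]
socket 0.57 [187.  233.6] [757.8 190.8   0. ] [751.4 200.7  13.6]
spray_can 0.91 [191.5 304.7] [613.3 457.5   0. ] [603.5 474.8  28.6]
grease_jar 0.96 [220.  320.5] [514.  481.2   0. ] [500.3 507.5  43.4]
mug 0.85 [333.6 145.1] [ 390.9 -536.8    0. ] [ 387.1 -486.7   30.9]
mug 0.67 [224.9 253.1] [599.5 234.5   0. ] [574.4 294.6  67.8]
screwdriver 0.58 [291.8 139. ] [ 581.9 -526.9    0. ] [ 577.6 -494.1   19.6]
hammer 0.62 [339.7 179.5] [ 317.9 -288.1    0. ] [ 321.2 -291.4   -0.6]
hammer 0.22 [234.9 261.2] [555.7 257.5   0. ] [544.2 291.   39. ]
```

```bash
cat > b.py <<'E'
import cv2
a=cv2.imread("pics/top0.png")[120:290,90:350]; cv2.imwrite("pics/top0c.png",cv2.resize(a,None,fx=3,fy=3,interpolation=cv2.INTER_CUBIC))
a=cv2.imread("pics/side0.png")[130:330,170:370]; cv2.imwrite("pics/side0c.png",cv2.resize(a,None,fx=3,fy=3,interpolation=cv2.INTER_CUBIC))
E
python3 b.py
```

```text
(no output)
```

View pics/top0c.png

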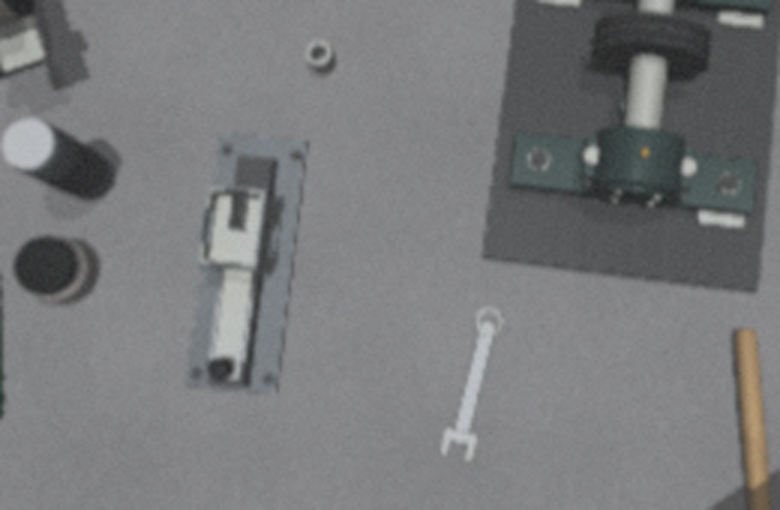

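View pics/side0c.png

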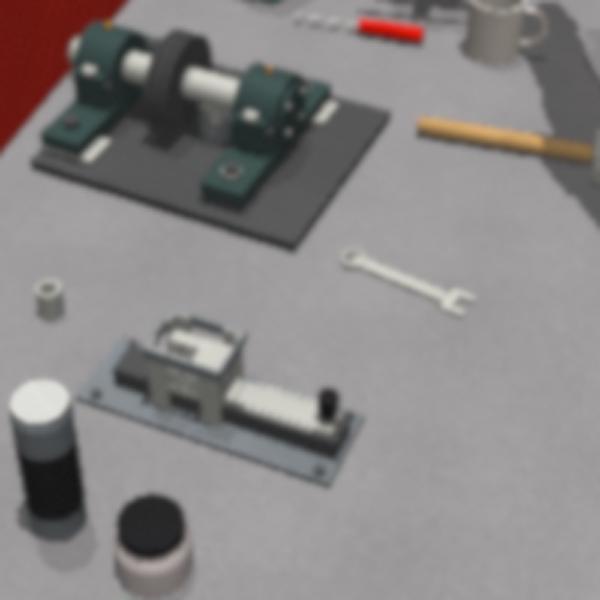

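```bash
cat > c.py <<'E'
from h import *
np.set_printoptions(precision=1,suppress=True)
def box(P,n):
    r=cv2.minAreaRect(P[:,:2].astype(np.float32)); print("  ",n,len(P),"mean",P.mean(0),"rect",np.array(r[0]),np.array(r[1]),round(r[2],2))
for n in ["top","side"]:
    p=viewer.get_image(n); w=cloud(p).reshape(-1,3); print(n)
    f=lambda x0,x1,y0,y1,z0,z1:w[(w[:,0]>x0)&(w[:,0]<x1)&(w[:,1]>y0)&(w[:,1]<y1)&(w[:,2]>z0)&(w[:,2]<z1)]
    box(f(370,440,240,330,65,85),"knob"); box(f(480,620,200,330,68,80),"stack top"); box(f(480,620,200,330,82,100),"band")
    box(f(500,700,-300,50,43,56),"foot top"); box(f(400,700,200,340,27,43),"runway/slide"); box(f(350,720,180,380,4,14),"base")
    box(f(450,900,-380,60,10,24),"bed"); b=f(590,650,-80,-20,58,70); 
    if len(b): box(b,"bolt head")
    print("  bench z",np.nanmedian(f(400,600,60,180,-20,20)[:,2]))
    pts=dict(top=[("bolt head",(539,158),63),("R bolt",(728,184),63),("bed NL",(484,258),16),("bed NR",(757,292),16),("knob",(221,367),78),("h1",(227,148),8),("h2",(296,156),8),("h3",(196,374),8),("h4",(268,379),8),("foot NL",(513,184),49),("rw end L",(237,156),34),("rw end R",(276,158),34)],
     side=[("bolt head",(231,170),63),("bed NL",(293,248),16),("knob",(328,397),78),("h",(97,394),8),("h",(320,470),8),("foot NL",(235,201),49),("bed NR",(388,115),16)])[n]
    o=(90,120) if n=="top" else (170,130)
    for k,c,z in pts: uv=((c[0]+.5)/3-.5+o[0],(c[1]+.5)/3-.5+o[1]); print("  ",k,atz(p,uv,z))
E
python3 c.py
```

```text
top
   knob 43 mean [403.6 281.7  76.4] rect [403.5 282.2] [18.8 20.1] 39.98
   stack top 283 mean [550.8 272.3  74.7] rect [550.9 268.5] [59.9 80.3] 84.72
   band 194 mean [554.1 269.1  92.5] rect [553.2 269.1] [65.3 86.3] 84.49
   foot top 751 mean [ 617.  -157.4   49.5] rect [ 616.2 -160.6] [269.6  65. ] 82.27
   runway/slide 551 mean [513.4 270.4  37.6] rect [522.  267.5] [ 49.3 242.8] 84.42
   base 1492 mean [530.2 266.1   8.1] rect [535.5 280.4] [199.4 366.9] 89.89
   bed 5525 mean [ 661.4 -163.5   16.7] rect [ 659.4 -166. ] [310.3 454.1] 82.75
   bolt head 30 mean [632.8 -56.8  63. ] rect [632.6 -56. ] [18.7 16.6] 45.34
  bench z 0.6394092456621365
   bolt head [631.1 -56.6  63. ]
   R bolt [ 600.8 -261.4   63. ]
   bed NL [527.3   4.8  16. ]
   bed NR [ 487.7 -298.4   16. ]
   knob [405.9 279.   78. ]
   h1 [657.4 300.    8. ]
   h2 [647.5 220.5   8. ]
   h3 [400.6 324.6   8. ]
   h4 [394.6 244.6   8. ]
   foot NL [605.1 -28.   49. ]
   rw end L [642.  281.6  34. ]
   rw end R [639.4 237.7  34. ]
side
   knob 50 mean [401.9 285.1  74.7] rect [403.8 280.3] [18.  26.6] 18.58
   stack top 202 mean [548.3 262.7  74. ] rect [547.2 266.7] [65.7 81.5] 84.94
   band 278 mean [549.2 269.8  90.5] rect [548.9 268.1] [68.8 90. ] 84.15
   foot top 351 mean [ 616.9 -112.7   49.7] rect [ 638.7 -164.7] [275.1 115.6] 81.14
   runway/slide 541 mean [503.2 280.7  37.1] rect [519.8 274.1] [ 57.  240.9] 86.4
   base 1074 mean [521.3 292.8   8.3] rect [534.1 278.8] [364.1 196.5] 0.07
   bed 2453 mean [ 655.8 -114.7   17. ] rect [ 665.8 -167.4] [334.5 451.2] 86.22
   bolt head 21 mean [627.8 -57.2  61.9] rect [625.8 -58.8] [20.8 24.7] 5.54
  bench z 1.0053097311715646
   bolt head [625.8 -49.1  63. ]
   bed NL [525.2  13.7  16. ]
   knob [402.1 285.6  78. ]
   h [652.2 297.1   8. ]
   h [398.2 319.8   8. ]
   foot NL [606.7  -9.9  49. ]
   bed NR [ 487.7 -291.    16. ]
```

```bash
cat > go.py <<'E'
# usage: go.py x y z yaw  -> moves in tool axes (fractions): total shift, turn; axes after the turn
import sys; from h import *
from scipy.spatial.transform import Rotation as Ro
def rep(s=None):
    s=s or bot.sense(); R=np.array(s["tcp_rot"]); f=np.array(s["force"])
    print("t",round(s["time"],2),"pos",np.round(s["eef_pos"],1),"yaw",round(np.arctan2(R[1,0],R[0,0]),4),"tilt",np.round(R[:2,2],3),"F",np.round(f,1),"w",round(s["gripper_width"]*85,1),"g",round(s["grip_force"],1)); return s
if __name__=="__main__":
    s=rep(); R=np.array(s["tcp_rot"]); p=np.array(s["eef_pos"])
    a=list(map(float,sys.argv[1:])); 
    for i in range(0,len(a),4):
        x,y,z,yw=a[i:i+4]; c,n=np.cos(yw),np.sin(yw); Rt=np.array([[c,n,0],[n,-c,0],[0,0,-1.]])
        rv=Ro.from_matrix(R.T@Rt).as_rotvec(); d=Rt.T@(np.array([x,y,z])-p)
        print("turn(0.1rad)",np.round(rv/.1,3),"then shift/400 (new axes)",np.round(d/400,4),"mm",np.round(d,1),"rows",int(np.ceil(np.linalg.norm(d)/50)))
        R=Rt;p=np.array([x,y,z])
E
python3 go.py 500 -300 230 -.094 520 150 230 -.094 404 282 190 -.094 404 282 52 -.094
```

```text
t 1.8 pos [ 273.3 -617.2  231.3] yaw 0.4168 tilt [ 0. -0.] F [0.9 0.1 0.1] w 84.8 g 0.0
turn(0.1rad) [ 0.000e+00 -1.000e-03  5.108e+00] then shift/400 (new axes) [ 0.4899 -0.8428  0.0033] mm [ 196.  -337.1    1.3] rows 8
turn(0.1rad) [0. 0. 0.] then shift/400 (new axes) [-0.0558 -1.1247  0.    ] mm [ -22.3 -449.9    0. ] rows 10
turn(0.1rad) [0. 0. 0.] then shift/400 (new axes) [-0.3197 -0.3013  0.1   ] mm [-127.9 -120.5   40. ] rows 4
turn(0.1rad) [0. 0. 0.] then shift/400 (new axes) [0.    0.    0.345] mm [  0.   0. 138.] rows 3
```

Request:
drive_tool --pt "0 0 0 0 0 1 0" --pt "0 0 0 0 0 1 0" --pt "0 0 0 0 0 1 0" --pt "0 0 0 0 0 1 0" --pt "0 0 0 0 0 1 0" --pt "0 0 0 0 0 0.108 0"

```text
time: 2.4
eef_pos: [273.4, -617.2, 231.2]
tcp_rot: [[0.995, -0.096, -0.0], [-0.096, -0.995, -0.0], [-0.0, 0.0, -1.0]]
force: [0.2, -0.2, 0.7]
gripper_width: 0.999
grip_force: 0.0
```

Request:
drive_tool --pt "0.06 -0.105 0 0 0 0 0" --pt "0.06 -0.105 0 0 0 0 0" --pt "0.06 -0.105 0 0 0 0 0" --pt "0.06 -0.105 0 0 0 0 0" --pt "0.06 -0.105 0 0 0 0 0" --pt "0.06 -0.105 0 0 0 0 0" --pt "0.06 -0.105 0 0 0 0 0" --pt "0.06 -0.105 0 0 0 0 0"

```text
time: 3.2
eef_pos: [496.9, -299.1, 231.6]
tcp_rot: [[0.996, -0.091, 0.001], [-0.091, -0.996, -0.0], [0.001, 0.0, -1.0]]
force: [1.6, -0.9, -0.7]
gripper_width: 1.001
grip_force: 0.0
```

Request:
drive_tool --pt "0 -0.11 0 0 0 0 0" --pt "0 -0.11 0 0 0 0 0" --pt "0 -0.11 0 0 0 0 0" --pt "0 -0.11 0 0 0 0 0" --pt "0 -0.11 0 0 0 0 0" --pt "0 -0.11 0 0 0 0 0" --pt "0 -0.11 0 0 0 0 0" --pt "0 -0.11 0 0 0 0 0" --pt "0 -0.11 0 0 0 0 0" --pt "0 -0.11 0 0 0 0 0"

```text
time: 4.2
eef_pos: [537.3, 139.1, 231.6]
tcp_rot: [[0.996, -0.091, 0.001], [-0.091, -0.996, 0.0], [0.001, -0.0, -1.0]]
force: [0.7, -0.3, -0.3]
gripper_width: 1.001
grip_force: 0.0
```

```bash
python3 go.py 404 282 160 -.094 404 282 54 -.094
```

```text
t 4.2 pos [537.3 139.1 231.6] yaw -0.0912 tilt [0.001 0.   ] F [ 0.7 -0.3 -0.3] w 85.1 g 0.0
turn(0.1rad) [-0.001 -0.007  0.028] then shift/400 (new axes) [-0.3653 -0.3244  0.179 ] mm [-146.1 -129.8   71.6] rows 5
turn(0.1rad) [0. 0. 0.] then shift/400 (new axes) [0.    0.    0.265] mm [  0.   0. 106.] rows 3
```

Request:
drive_tool --pt "-0.073 -0.065 0.036 0 0 0.03 0" --pt "-0.073 -0.065 0.036 0 0 0 0" --pt "-0.073 -0.065 0.036 0 0 0 0" --pt "-0.073 -0.065 0.036 0 0 0 0" --pt "-0.073 -0.065 0.036 0 0 0 0" --pt "0 0 0.1 0 0 0 0.2" --pt "0 0 0.1 0 0 0 0.2" --pt "0 0 0.06 0 0 0 0.2" --squeeze 25

```text
time: 5.0
eef_pos: [403.5, 280.8, 53.3]
tcp_rot: [[0.996, -0.093, -0.001], [-0.093, -0.996, -0.001], [-0.001, 0.001, -1.0]]
force: [-0.2, -0.8, -0.4]
gripper_width: 0.798
grip_force: 0.0
```

```bash
cat > look.py <<'E'
import sys; from h import *
n,name,u0,v0,u1,v1,k=sys.argv[1],sys.argv[2],*map(int,sys.argv[3:])
p=viewer.get_image(n); cv2.imwrite(f"pics/{name}.png",cv2.resize(p["frame"][v0:v1,u0:u1,::-1],None,fx=k,fy=k,interpolation=cv2.INTER_CUBIC))
E
python3 look.py side s1 200 180 350 310 4; python3 go.py 404 282 56 -.094
```

```text
t 5.05 pos [402.5 279.9  50.9] yaw -0.0932 tilt [-0.004 -0.003] F [-2.4 -0.8 -2.6] w 68.1 g 0.0
turn(0.1rad) [0.034 0.038 0.008] then shift/400 (new axes) [ 0.0031 -0.0055 -0.0128] mm [ 1.3 -2.2 -5.1] rows 1
```

View pics/s1.png

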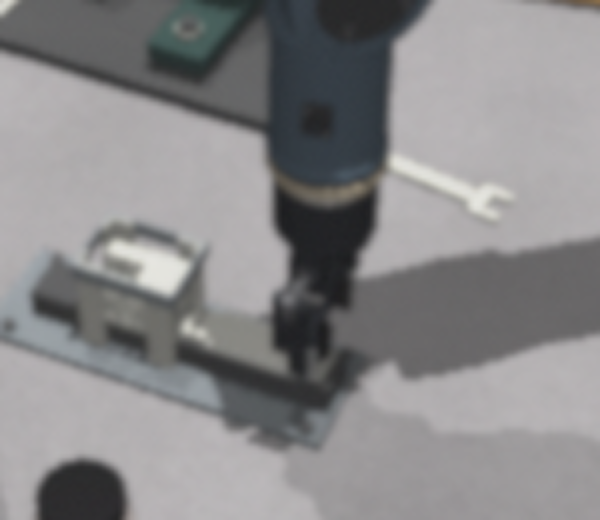

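The gripper straddles the knob (about px 300,340 of the crop); closing on it.

Request:
drive_tool --pt "0 0 -0.006 0 0 0 0.5" --pt "0 0 0 0 0 0 0.7" --pt "0 0 0 0 0 0 1" --pt "0 0 0 0 0 0 1" --pt "0 0 0 0 0 0 1" --pt "0 0 0 0 0 0 1" --pt "0 0 0 0 0 0 1" --pt "0 0 0 0 0 0 1" --squeeze 40

```text
time: 5.85
eef_pos: [406.2, 283.6, 59.8]
tcp_rot: [[0.995, -0.096, 0.005], [-0.096, -0.995, 0.005], [0.004, -0.006, -1.0]]
force: [0.8, 5.5, 3.6]
gripper_width: 0.242
grip_force: 38.9
```

Request:
drive_tool --pt "0.008 0 0 0 0 0 1" --pt "0.0155 0 0 0 0 0 1" --pt "0.0155 0 0 0 0 0 1" --pt "0.0155 0 0 0 0 0 1" --pt "0.0155 0 0 0 0 0 1" --pt "0.0155 0 0 0 0 0 1" --pt "0.0155 0 0 0 0 0 1" --pt "0.0155 0 0 0 0 0 1" --pt "0.0155 0 0 0 0 0 1" --pt "0.0155 0 0 0 0 0 1" --squeeze 60

```text
time: 6.85
eef_pos: [462.8, 278.3, 59.8]
tcp_rot: [[0.996, -0.094, 0.001], [-0.094, -0.996, 0.005], [0.001, -0.005, -1.0]]
force: [-6.2, 8.5, 7.8]
gripper_width: 0.229
grip_force: 58.7
```

Request:
drive_tool --pt "0.005 0 0 0 0 0 1" --pt "0.005 0 0 0 0 0 1" --pt "0.005 0 0 0 0 0 1"

```text
time: 7.15
eef_pos: [468.9, 277.7, 59.8]
tcp_rot: [[0.996, -0.094, 0.002], [-0.094, -0.996, 0.005], [0.001, -0.005, -1.0]]
force: [-5.5, 7.4, 8.1]
gripper_width: 0.228
grip_force: 58.8
```

Request:
drive_tool --pt "0.005 0 0 0 0 0 1" --pt "0.004 0 0 0 0 0 1"

```text
time: 7.35
eef_pos: [471.5, 277.5, 59.8]
tcp_rot: [[0.996, -0.094, 0.0], [-0.094, -0.996, 0.004], [-0.0, -0.004, -1.0]]
force: [-12.9, 8.5, 14.5]
gripper_width: 0.231
grip_force: 59.4
```

Request:
drive_tool --pt "0.004 0 0 0 0 0 1" --pt "0 0 0 0 0 0 1"

```text
time: 7.55
eef_pos: [471.5, 277.5, 59.8]
tcp_rot: [[0.996, -0.093, -0.002], [-0.093, -0.996, 0.004], [-0.003, -0.004, -1.0]]
force: [-14.0, 8.5, 13.9]
gripper_width: 0.235
grip_force: 59.5
```

Request:
drive_tool --pt "0 0 0 0 0 0 0.3" --pt "0 0 0 0 0 0 0.2" --pt "0 0 0 0 0 0 0.2" --pt "0 0 -0.1 0 0 0 0.2" --pt "0 0 -0.12 0 0 0 0" --pt "0 0 0 0 0 0 0" --pt "0 0 0 0 0 0 0"

```text
time: 8.25
eef_pos: [475.3, 273.9, 147.1]
tcp_rot: [[0.995, -0.098, 0.003], [-0.098, -0.995, 0.001], [0.003, -0.002, -1.0]]
force: [0.3, 0.3, -0.9]
gripper_width: 0.998
grip_force: 0.0
```

```bash
python3 look.py side s2 200 180 350 310 4; python3 go.py 608.8 264.1 145 -.094 608.8 264.1 32 -.094
```

```text
t 8.3 pos [474.5 273.6 145.9] yaw -0.0975 tilt [0.001 0.   ] F [ 1.  -0.5 -0.4] w 85.2 g 0.0
turn(0.1rad) [-0.002 -0.006 -0.035] then shift/400 (new axes) [ 0.3365 -0.0079  0.0022] mm [134.6  -3.1   0.9] rows 3
turn(0.1rad) [0. 0. 0.] then shift/400 (new axes) [0.     0.     0.2825] mm [  0.   0. 113.] rows 3
```

View pics/s2.png

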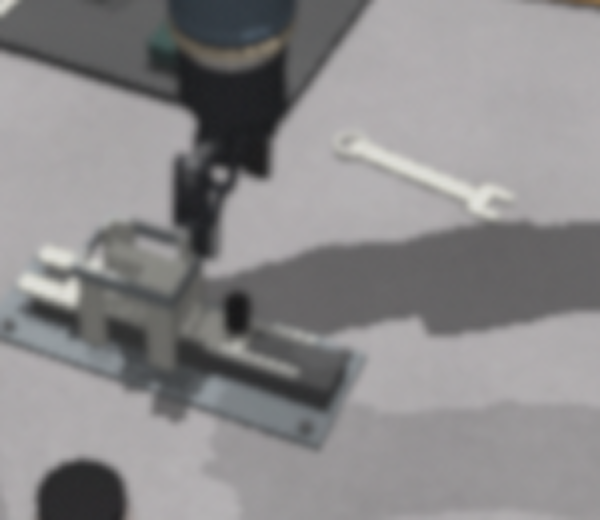

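The packer's prongs now stand out of the outlet (crop px 20–80, 255–295) and the knob is forward (237,310).

Request:
drive_tool --pt "0.112 -0.003 0 0 0 -0.035 0.1" --pt "0.112 -0.003 0 0 0 0 0.15" --pt "0.112 -0.002 0 0 0 0 0.15" --pt "0 0 0 0 0 0 0.15" --pt "0 0 0.1 0 0 0 0.15" --pt "0 0 0.1 0 0 0 0.15" --pt "0 0 0.03 0 0 0 0.15" --pt "0 0 0.02 0 0 0 0.15" --pt "0 0 0 0 0 0 0.15" --pt "0 0 0 0 0 0 0.15"

```text
time: 9.3
eef_pos: [609.3, 264.9, 47.1]
tcp_rot: [[0.996, -0.093, 0.002], [-0.093, -0.996, 0.001], [0.002, -0.001, -1.0]]
force: [0.2, -0.5, -0.1]
gripper_width: 0.849
grip_force: 0.0
```

```bash
python3 look.py side s3 170 180 320 310 4; python3 go.py 608.8 264.1 32 -.094
```

```text
t 9.35 pos [609.3 264.9  47.4] yaw -0.0935 tilt [0.002 0.001] F [ 0.4  0.2 -0. ] w 72.5 g 0.0
turn(0.1rad) [-0.013 -0.021  0.005] then shift/400 (new axes) [-0.0012  0.0022  0.0384] mm [-0.5  0.9 15.4] rows 1
```

View pics/s3.png

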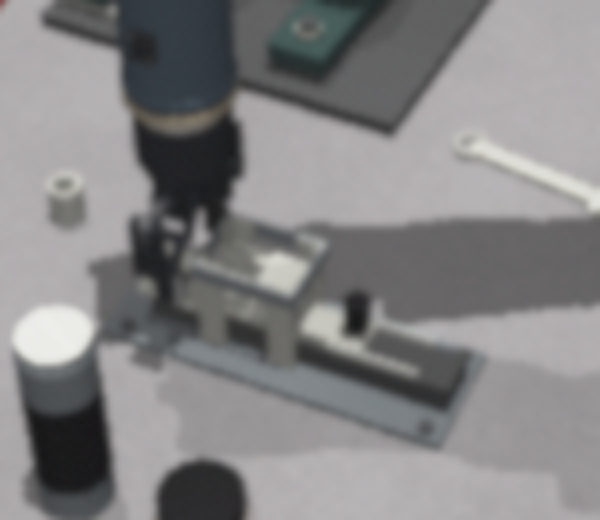

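The near finger (crop ~160,280) hangs just in front of the front angles with the plate between the fingers; lowering and closing.

Request:
drive_tool --pt "0 0.002 0.02 0 0 0 0.15" --pt "0 0 0.0185 0 0 0 0.15" --pt "0 0 0 0 0 0 0.15" --pt "0 0 0 0 0 0 0.3" --squeeze 30

```text
time: 9.75
eef_pos: [608.2, 263.6, 30.1]
tcp_rot: [[0.996, -0.093, -0.0], [-0.093, -0.996, -0.0], [-0.0, 0.0, -1.0]]
force: [0.0, 1.1, 0.6]
gripper_width: 0.708
grip_force: 0.0
```

Request:
drive_tool --pt "0 0 0 0 0 0 0.45" --pt "0 0 0 0 0 0 0.6" --pt "0 0 0 0 0 0 0.6" --pt "0 0 0 0 0 0 0.6" --pt "0 0 0 0 0 0 0.6" --squeeze 30

```text
time: 10.25
eef_pos: [608.8, 264.0, 30.7]
tcp_rot: [[0.996, -0.093, 0.001], [-0.093, -0.996, 0.001], [0.001, -0.001, -1.0]]
force: [1.4, 0.9, 4.9]
gripper_width: 0.572
grip_force: 31.8
```

Request:
drive_tool --pt "0 0 0 0 0 0 0.6" --pt "0.005 0 0 0 0 0 0.6" --pt "0.01 0 0 0 0 0 0.6" --pt "0.0125 0 0 0 0 0 0.6" --pt "0.0125 0 0 0 0 0 0.6" --squeeze 60

```text
time: 10.75
eef_pos: [621.7, 263.2, 31.0]
tcp_rot: [[0.996, -0.092, -0.004], [-0.092, -0.996, 0.0], [-0.004, -0.0, -1.0]]
force: [-5.8, 1.0, 12.5]
gripper_width: 0.562
grip_force: 61.7
```

Request:
drive_tool --pt "0.0125 0 0 0 0 0 0.6" --pt "0.03 0 0 0 0 0 0.6" --pt "0.05 0 0 0 0 0 0.6" --pt "0.05 0 0 0 0 0 0.6" --pt "0.05 0 -0.03 0 0 0 0.6" --pt "0 0 -0.1 0 0 0 0.6" --pt "0 0 -0.1 0 0 0 0.6" --pt "0 0 0 0 0 0 0.6"

```text
time: 11.55
eef_pos: [703.7, 255.7, 127.9]
tcp_rot: [[0.996, -0.094, 0.007], [-0.094, -0.996, 0.003], [0.007, -0.004, -1.0]]
force: [0.3, -0.6, -1.1]
gripper_width: 0.561
grip_force: 62.9
```

```bash
python3 look.py side s4 170 170 320 300 4; python3 go.py 551 -46 125 -.131
```

```text
t 11.6 pos [702.1 255.3 124.9] yaw -0.0937 tilt [0.004 0.001] F [ 0.4  0.3 -2.9] w 47.6 g 62.9
turn(0.1rad) [-0.019 -0.035  0.373] then shift/400 (new axes) [-2.762e-01  7.961e-01 -4.000e-04] mm [-1.105e+02  3.184e+02 -1.000e-01] rows 7
```

View pics/s4.png

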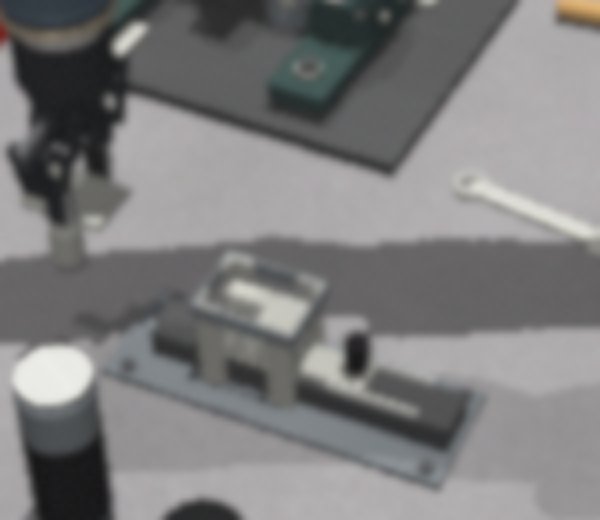

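The plate is gripped and free (crop ~100,195), magazine stack intact, slide forward; the socket stays untouched.

Request:
drive_tool --pt "0 0.02 0 0 0 0.373 0.6" --pt "-0.03 0.11 0 0 0 0 0.6" --pt "-0.04 0.115 0 0 0 0 0.6" --pt "-0.04 0.115 0 0 0 0 0.6" --pt "-0.04 0.115 0 0 0 0 0.6" --pt "-0.04 0.115 0 0 0 0 0.6" --pt "-0.04 0.115 0 0 0 0 0.6" --pt "-0.04 0.08 0 0 0 0 0.6" --pt "0 0 0 0 0 0 0.6" --pt "0 0 0 0 0 0 0.6"

```text
time: 12.6
eef_pos: [551.6, -43.6, 121.2]
tcp_rot: [[0.991, -0.134, -0.003], [-0.134, -0.991, -0.0], [-0.003, 0.0, -1.0]]
force: [0.5, 0.3, -2.3]
gripper_width: 0.564
grip_force: 62.9
```

```bash
python3 go.py 549.5 -44.5 35 -.131
```

```text
t 12.6 pos [551.6 -43.6 121.2] yaw -0.1346 tilt [-0.003 -0.   ] F [ 0.5  0.3 -2.3] w 47.9 g 62.9
turn(0.1rad) [ 0.004  0.027 -0.036] then shift/400 (new axes) [-0.0048  0.003   0.2155] mm [-1.9  1.2 86.2] rows 2
```

Request:
drive_tool --pt "-0.005 0.003 0.09 0 0.027 -0.036 0.6" --pt "0 0 0.09 0 0 0 0.6" --pt "0 0 0.035 0 0 0 0.6" --pt "0 0 0.025 0 0 0 0.6" --pt "0 0 0.015 0 0 0 0.6" --pt "0 0 0 0 0 0 0.6" --pt "0 0 0 0 0 0 0.6"

```text
time: 13.3
eef_pos: [551.7, -43.0, 20.8]
tcp_rot: [[0.992, -0.127, 0.004], [-0.127, -0.992, -0.0], [0.004, -0.0, -1.0]]
force: [0.2, -0.4, -1.3]
gripper_width: 0.559
grip_force: 62.8
```

Request:
drive_tool --pt "-0.004 0.003 0.006 0 0 0 0.6" --pt "0 0 0.004 0 0 0 0.6" --pt "0 0 0.003 0 0 0 0.6" --pt "0 0 0.002 0 0 0 0.6" --pt "0 0 0 0 0 0 0.6"

```text
time: 13.8
eef_pos: [549.5, -44.2, 14.3]
tcp_rot: [[0.992, -0.127, 0.003], [-0.127, -0.992, -0.0], [0.003, -0.0, -1.0]]
force: [-0.0, -0.2, -2.0]
gripper_width: 0.559
grip_force: 62.8
```

Request:
drive_tool --pt "0 0 0.002 0 0 0 0.6" --pt "0 0 0.002 0 0 0 0.6" --pt "0 0 0 0 0 0 0.6"

```text
time: 14.1
eef_pos: [549.6, -44.2, 13.5]
tcp_rot: [[0.992, -0.127, 0.003], [-0.127, -0.992, -0.0], [0.003, -0.0, -1.0]]
force: [-2.7, 0.9, 10.1]
gripper_width: 0.563
grip_force: 69.8
```

Request:
drive_tool --pt "0 0 0 0 0 0 0.4" --pt "0 0 0 0 0 0 0.25" --pt "0 0 0 0 0 0 0.25" --pt "0 0 -0.01 0 0 0 0.25" --pt "0 0 -0.05 0 0 0 0.25" --pt "0 0 -0.1 0 0 0 0.25" --pt "0 0 -0.1 0 0 0 0.25" --pt "0 -0.12 0 0 0 0 0.25" --pt "0 -0.12 0 0 0 0 0.25" --pt "0 -0.12 0 0 0 0 0.25"

```text
time: 15.1
eef_pos: [567.9, 100.0, 117.6]
tcp_rot: [[0.992, -0.128, 0.004], [-0.128, -0.992, -0.0], [0.004, -0.001, -1.0]]
force: [1.1, -0.3, -0.3]
gripper_width: 0.751
grip_force: 0.0
```

```bash
cat > m.py <<'E'
from h import *
np.set_printoptions(precision=2,suppress=True)
for n in ["top","side"]:
    p=viewer.get_image(n)
    for k,z in dict(packer=16,packer_seat=20,open_bolt=16,near_foot=27).items():
        for m in nets.mark_of(p,k)[:2]: print(n,k,round(m["confidence"],2),np.array(m["centre"]),atz(p,m["centre"],z))
    if n=="top":
        cv2.imwrite("pics/t5.png",cv2.resize(p["frame"][160:230,225:305,::-1],None,fx=7,fy=7,interpolation=cv2.INTER_CUBIC))
        g=cv2.cvtColor(p["frame"],cv2.COLOR_RGB2GRAY); H=np.zeros(g.shape,np.uint8)
        # bright blob = packer
        v,u=np.where(g>150); P=np.array([atz(p,(a,b),24) for a,b in zip(u,v)])
        k=(P[:,0]>490)&(P[:,0]<620)&(P[:,1]>-100)&(P[:,1]<10); Q=P[k]
        print("blob",len(Q),Q.mean(0),cv2.minAreaRect(Q[:,:2].astype(np.float32)))
E
python3 m.py; python3 go.py 549 -44 100 -.131
```

```text
top packer 0.79 [267.1 196.5] [558.18 -49.67  16.  ]
top packer_seat 0.65 [267.  199.5] [547.36 -49.12  20.  ]
top open_bolt 0.6 [170.7 199.4] [550.14 275.86  16.  ]
top open_bolt 0.35 [269.4 179.3] [617.38 -58.09  16.  ]
top near_foot 0.81 [298.  189.5] [ 579.64 -153.17   27.  ]
blob 263 [549.92 -44.43  24.  ] ((542.646728515625, -44.216705322265625), (50.952640533447266, 98.4363784790039), 84.7310562133789)
side packer 0.63 [266.9 202.1] [544.42 -40.64  16.  ]
side packer_seat 0.62 [260.8 200.7] [566.72 -36.53  20.  ]
side near_foot 0.96 [265.3 176.4] [ 595.22 -177.15   27.  ]
side near_foot 0.35 [268.2 165.7] [ 606.96 -251.13   27.  ]
t 15.6 pos [567.5  97.2 116.7] yaw -0.1294 tilt [ 0.003 -0.001] F [-0.5 -0.3 -0.5] w 63.8 g 0.0
turn(0.1rad) [ 0.005 -0.026  0.016] then shift/400 (new axes) [2.000e-04 3.559e-01 4.180e-02] mm [1.000e-01 1.424e+02 1.670e+01] rows 3
```

View pics/t5.png

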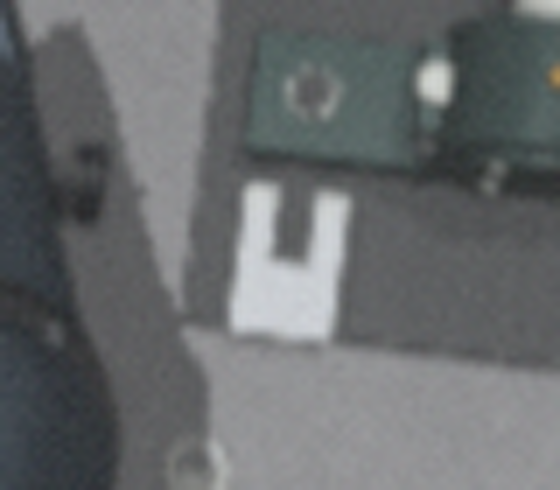

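```bash
cat > c5.py <<'E'
from h import *
np.set_printoptions(precision=2,suppress=True)
p=viewer.get_image("top")
f=lambda c,z:atz(p,((c[0]+.5)/7-.5+225,(c[1]+.5)/7-.5+160),z)[:2]
C=[f(c,24) for c in [(245,184),(350,193),(332,340),(230,333)]]; s=[f(c,24) for c in [(278,190),(313,196),(306,263),(273,263)]]
print(np.array(C),np.mean(C,0)); print("slot",np.array(s))
fr=(C[0]+C[1])/2; re=(C[2]+C[3])/2; d=fr-re; print("len",np.hypot(*d),"yaw",np.arctan2(d[1],d[0]))
fs=(s[0]+s[1])/2; rs=(s[2]+s[3])/2;print("slot mid mouth,bottom",fs,rs)
b=f((313,92),63); print("bolt",b); 
F=[f((258,153),49),f((410,165),49)]; e=F[0]-F[1]; print("foot yaw",-np.arctan2(e[0],e[1]),F); 
c=np.mean(C,0)
B=[f((192,328),16),f((550,363),16)];e=B[0]-B[1]; print("bed yaw",-np.arctan2(e[0],e[1]),B)
for yw in(-.125,-.131,-.137):
    a=np.array([np.cos(yw),np.sin(yw)]);n=np.array([-a[1],a[0]]); print(yw,"plate rel bolt",(c-b)@a,(c-b)@n)
E
python3 c5.py
```

```text
[[593.39 -24.45]
 [588.68 -74.93]
 [517.56 -65.39]
 [521.18 -16.83]] [555.2 -45.4]
slot [[590.36 -40.31]
 [587.32 -57.12]
 [554.73 -53.41]
 [554.82 -37.61]]
len 72.1809318678027 yaw -0.11915561405102057
slot mid mouth,bottom [588.84 -48.72] [554.78 -45.51]
bolt [629.8  -56.39]
foot yaw -0.08644448143486165 [array([603.6 , -30.55]), array([ 597.39, -102.21])]
bed yaw -0.10335951682673368 [array([524.7 ,   1.42]), array([ 506.94, -169.76])]
-0.125 plate rel bolt -75.38205812964245 1.6057651842201028
-0.131 plate rel bolt -75.39033578996461 1.15344664550485
-0.137 plate rel bolt -75.39589940634049 0.7010865828349319
```

The plate lies square on the bed (crop 230–350 × 184–340) with its slot (≈293) about 1 mm left of the bolt's line; regripping further back.

Request:
drive_tool --pt "-0.014 0.119 0 0 0 0 0.2" --pt "-0.014 0.119 0 0 0 0 0.2" --pt "-0.014 0.118 0 0 0 0 0.2" --pt "0 0 0.1 0 0 0 0.2" --pt "0 0 0.1 0 0 0 0.2" --pt "0 0 0.03 0 0 0 0.2" --pt "0 0 0.01 0 0 0 0.2" --pt "0 0 0 0 0 0 0.2" --pt "0 0 0 0 0 0 0.2" --squeeze 25

```text
time: 16.55
eef_pos: [534.0, -40.3, 22.0]
tcp_rot: [[0.992, -0.126, 0.005], [-0.126, -0.992, -0.0], [0.005, -0.0, -1.0]]
force: [0.6, 0.9, -0.7]
gripper_width: 0.799
grip_force: 0.0
```

```bash
python3 go.py 532.7 -42 15 -.130
```

```text
t 16.55 pos [534.  -40.3  22. ] yaw -0.1267 tilt [ 0.005 -0.   ] F [ 0.6  0.9 -0.7] w 67.9 g 0.0
turn(0.1rad) [-0.002 -0.047  0.033] then shift/400 (new axes) [-0.0027  0.0047  0.0174] mm [-1.1  1.9  7. ] rows 1
```

Request:
drive_tool --pt "-0.003 0.004 0.01 0 -0.047 0.03 0.2" --pt "0 0 0.007 0 0 0 0.2" --pt "0 0 0 0 0 0 0.35" --pt "0 0 0 0 0 0 0.5" --pt "0 0 0 0 0 0 0.6" --pt "0 0 0 0 0 0 0.6" --pt "0 0 0 0 0 0 0.6" --squeeze 25

```text
time: 17.25
eef_pos: [531.7, -41.9, 14.1]
tcp_rot: [[0.992, -0.13, -0.002], [-0.13, -0.992, 0.0], [-0.002, -0.0, -1.0]]
force: [-2.1, 0.2, 5.1]
gripper_width: 0.576
grip_force: 26.2
```

```bash
python3 go.py 532.7 -42 15 -.130
```

```text
t 17.25 pos [531.7 -41.9  14.1] yaw -0.1302 tilt [-0.002  0.   ] F [-2.1  0.2  5.1] w 49.0 g 26.2
turn(0.1rad) [-0.     0.018 -0.002] then shift/400 (new axes) [ 0.0025 -0.0001 -0.0023] mm [ 1.  -0.1 -0.9] rows 1
```

Request:
drive_tool --pt "0 0.003 -0.0025 0 0.02 0 0.6" --pt "0.01 0 0 0 0 0 0.6" --pt "0.015 0 0 0 0 0 0.6" --pt "0.015 0 0 0 0 0 0.6" --pt "0.015 0 0 0 0 0 0.6" --pt "0.015 0 0 0 0 0 0.6" --pt "0.01 0 0 0 0 0 0.6" --squeeze 30

```text
time: 17.95
eef_pos: [564.0, -47.4, 14.8]
tcp_rot: [[0.992, -0.13, 0.0], [-0.13, -0.992, 0.0], [0.0, -0.0, -1.0]]
force: [-0.3, -0.7, -2.1]
gripper_width: 0.575
grip_force: 31.3
```

Request:
drive_tool --pt "0.01 0 0 0 0 0 0.6" --pt "0.01 0 0 0 0 0 0.6" --pt "0.01 0 0 0 0 0 0.6"

```text
time: 18.25
eef_pos: [575.3, -48.9, 14.8]
tcp_rot: [[0.992, -0.13, -0.0], [-0.13, -0.992, 0.0], [-0.0, 0.0, -1.0]]
force: [-0.2, 0.1, -2.4]
gripper_width: 0.569
grip_force: 31.3
```

```bash
python3 go.py 582 -48 15 -.130;python3 look.py side s6 200 150 300 230 7
```

```text
t 18.25 pos [575.3 -48.9  14.8] yaw -0.1302 tilt [-0.  0.] F [-0.2  0.1 -2.4] w 48.4 g 31.3
turn(0.1rad) [ 0.     0.002 -0.002] then shift/400 (new axes) [ 0.0163 -0.0044 -0.0005] mm [ 6.5 -1.7 -0.2] rows 1
```

View pics/s6.png

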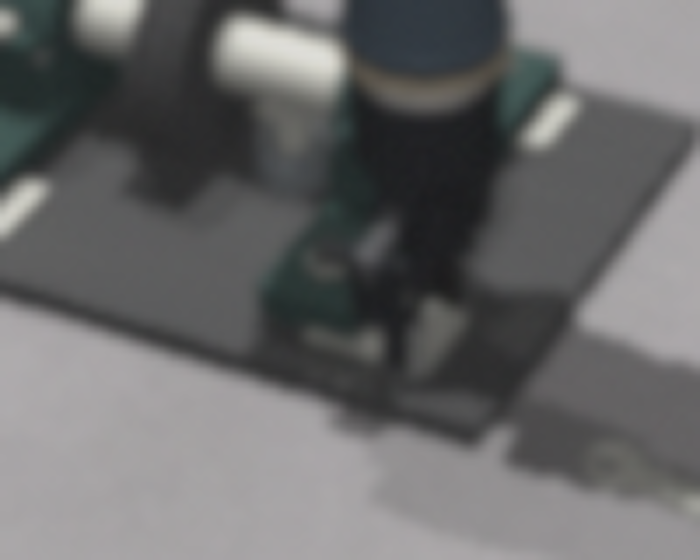

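The plate's tip is under the foot (crop ~340,340) with the finger (395,340) just short of the foot; no side force, so the slot is straddling the bolt.

Request:
drive_tool --pt "0.008 0 0 0 0 0 0.6" --pt "0.008 0 0 0 0 0 0.6" --pt "0 0 0 0 0 0 0.6"

```text
time: 18.6
eef_pos: [581.9, -49.7, 14.9]
tcp_rot: [[0.992, -0.13, 0.0], [-0.13, -0.992, 0.0], [0.0, -0.0, -1.0]]
force: [-0.3, -0.0, -2.0]
gripper_width: 0.574
grip_force: 31.3
```

Request:
drive_tool --pt "0 0 0.002 0 0 0 0.6" --pt "0 0 0 0 0 0 0.4" --pt "0 0 0 0 0 0 0.3" --pt "0 0 0 0 0 0 0.3" --pt "0 0 -0.02 0 0 0 0.3" --pt "-0.04 0 -0.04 0 0 0 0.3" --pt "-0.06 0 0 0 0 0 0.4"

```text
time: 19.3
eef_pos: [543.6, -44.6, 40.0]
tcp_rot: [[0.991, -0.13, 0.004], [-0.13, -0.991, -0.0], [0.004, -0.0, -1.0]]
force: [0.3, 0.2, -0.5]
gripper_width: 0.601
grip_force: 0.0
```

```bash
python3 go.py 537 -43.5 18 -.130;python3 look.py side s7 220 160 300 230 7
```

```text
t 19.3 pos [543.6 -44.6  40. ] yaw -0.1306 tilt [ 0.004 -0.   ] F [ 0.3  0.2 -0.5] w 51.1 g 0.0
turn(0.1rad) [-0.005 -0.043 -0.006] then shift/400 (new axes) [-0.0168 -0.0005  0.055 ] mm [-6.7 -0.2 22. ] rows 1
```

View pics/s7.png

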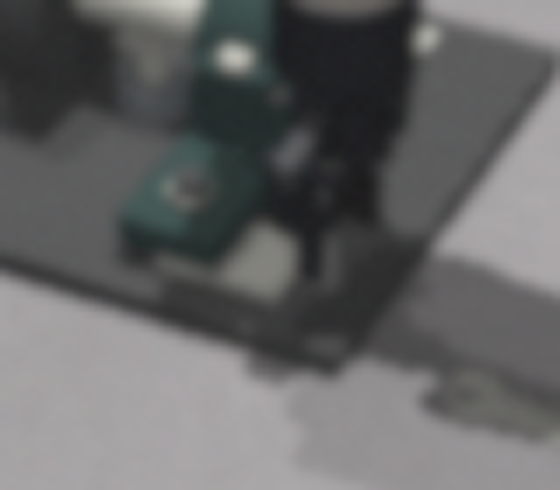

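The plate lies under the foot with roughly 30 mm still standing out (crop 225–300, 220–300). Now moving behind it to push with the half-closed fingers.

Request:
drive_tool --pt "-0.03 0 0 0 -0.04 0 0.65" --pt "0 0 0.03 0 0 0 0.65" --pt "0 0 0.025 0 0 0 0.65" --pt "0 0 0 0 0 0 0.65" --pt "0 0 0 0 0 0 0.65"

```text
time: 19.85
eef_pos: [530.4, -42.9, 15.6]
tcp_rot: [[0.992, -0.13, -0.004], [-0.13, -0.992, 0.001], [-0.004, -0.0, -1.0]]
force: [-2.6, 0.7, 13.1]
gripper_width: 0.351
grip_force: 6.3
```

Request:
drive_tool --pt "0.01 0 0 0 0 0 0.65" --pt "0.01 0 0 0 0 0 0.65" --pt "0.01 0 0 0 0 0 0.65" --pt "0.01 0 0 0 0 0 0.65"

```text
time: 20.25
eef_pos: [541.8, -44.6, 15.6]
tcp_rot: [[0.991, -0.13, -0.012], [-0.13, -0.992, 0.001], [-0.012, 0.001, -1.0]]
force: [-15.5, 1.9, 27.5]
gripper_width: 0.35
grip_force: 13.9
```

Request:
drive_tool --pt "0.01 0 0 0 0 0 0.65" --pt "0.01 0 0 0 0 0 0.65" --pt "0.01 0 0 0 0 0 0.65" --pt "0.005 0 0 0 0 0 0.65" --pt "0.005 0 0 0 0 0 0.65"

```text
time: 20.75
eef_pos: [558.3, -46.9, 15.6]
tcp_rot: [[0.991, -0.13, -0.011], [-0.13, -0.992, 0.001], [-0.011, 0.001, -1.0]]
force: [-16.4, 1.4, 29.7]
gripper_width: 0.349
grip_force: 14.9
```

Request:
drive_tool --pt "0 0 -0.01 0 0 0 0.65" --pt "0 0 0 0 0.05 0 0.65" --pt "0 0 0 0 0 0 0.65"

```text
time: 21.05
eef_pos: [561.8, -47.1, 19.1]
tcp_rot: [[0.992, -0.13, 0.001], [-0.13, -0.992, -0.0], [0.001, 0.0, -1.0]]
force: [0.3, 0.2, -0.1]
gripper_width: 0.354
grip_force: 0.0
```

```bash
python3 go.py 578 -49.5 18.5 -.130
```

```text
t 21.05 pos [561.8 -47.1  19.1] yaw -0.1301 tilt [ 0.001 -0.   ] F [ 0.3  0.2 -0.1] w 30.1 g 0.0
turn(0.1rad) [ 0.    -0.011 -0.001] then shift/400 (new axes) [0.0408 0.0008 0.0015] mm [16.3  0.3  0.6] rows 1
```

Request:
drive_tool --pt "0.005 0.001 0.002 0 0 0 0.65" --pt "0.005 0 0 0 0 0 0.65" --pt "0.005 0 0 0 0 0 0.65"

```text
time: 21.35
eef_pos: [567.6, -48.3, 18.8]
tcp_rot: [[0.992, -0.13, 0.001], [-0.13, -0.992, -0.0], [0.001, 0.0, -1.0]]
force: [-1.3, 0.9, -0.9]
gripper_width: 0.351
grip_force: 0.4
```

Request:
drive_tool --pt "0.005 0 0 0 0 0 0.65" --pt "0.005 0 0 0 0 0 0.65"

```text
time: 21.55
eef_pos: [571.7, -48.8, 19.1]
tcp_rot: [[0.992, -0.13, 0.001], [-0.13, -0.992, -0.0], [0.001, -0.0, -1.0]]
force: [-0.7, -0.2, -0.4]
gripper_width: 0.353
grip_force: 0.4
```

Request:
drive_tool --pt "0.005 0 0 0 0 0 0.65" --pt "0.0025 0 0 0 0 0 0.65"

```text
time: 21.75
eef_pos: [574.7, -49.2, 19.2]
tcp_rot: [[0.992, -0.13, 0.001], [-0.13, -0.992, -0.0], [0.001, -0.0, -1.0]]
force: [0.4, 0.1, 0.3]
gripper_width: 0.349
grip_force: 0.4
```

Request:
drive_tool --pt "0.0025 0 0 0 0 0 0.65" --pt "0.0025 0 0 0 0 0 0.65"

```text
time: 21.95
eef_pos: [576.4, -49.4, 19.2]
tcp_rot: [[0.992, -0.13, 0.001], [-0.13, -0.992, -0.0], [0.001, -0.0, -1.0]]
force: [-0.6, 0.1, 0.0]
gripper_width: 0.352
grip_force: 0.4
```

Request:
drive_tool --pt "0.0025 0 0 0 0 0 0.65" --pt "0.0025 0 0 0 0 0 0.65"

```text
time: 22.15
eef_pos: [578.4, -49.7, 19.2]
tcp_rot: [[0.992, -0.13, 0.001], [-0.13, -0.992, -0.0], [0.001, 0.0, -1.0]]
force: [-1.3, -0.2, -0.6]
gripper_width: 0.353
grip_force: 0.4
```

Request:
drive_tool --pt "0.0025 0 0 0 0 0 0.65"

```text
time: 22.25
eef_pos: [578.8, -49.7, 19.1]
tcp_rot: [[0.992, -0.13, -0.0], [-0.13, -0.992, -0.0], [-0.0, 0.0, -1.0]]
force: [-4.2, 2.0, 1.8]
gripper_width: 0.348
grip_force: 2.4
```

Request:
drive_tool --pt "0.0015 0 0 0 0 0 0.65" --pt "0 0 0 0 0 0 0.65"

```text
time: 22.45
eef_pos: [578.8, -49.7, 19.0]
tcp_rot: [[0.992, -0.13, -0.001], [-0.13, -0.992, 0.0], [-0.001, 0.0, -1.0]]
force: [-6.3, 0.9, 2.6]
gripper_width: 0.351
grip_force: 2.6
```

Request:
drive_tool --pt "0.0015 0 0 0 0 0 0.65" --pt "0 0 0 0 0 0 0.65"

```text
time: 22.65
eef_pos: [578.9, -49.8, 19.0]
tcp_rot: [[0.992, -0.13, -0.002], [-0.13, -0.992, 0.0], [-0.002, 0.0, -1.0]]
force: [-5.9, 1.9, 4.7]
gripper_width: 0.351
grip_force: 3.4
```

Request:
drive_tool --pt "-0.02 0 0 0 0 0 0.65" --pt "-0.08 0 0 0 0 0 0.65" --pt "0 0 -0.1 0 0 0 0.5" --pt "0 0 -0.1 0 0 0 0.3" --pt "0 0 -0.1 0 0 0 0.15"

```text
time: 23.15
eef_pos: [540.7, -44.7, 140.6]
tcp_rot: [[0.992, -0.13, 0.002], [-0.13, -0.992, -0.0], [0.002, -0.0, -1.0]]
force: [0.7, -0.5, -0.5]
gripper_width: 0.822
grip_force: 0.0
```

Request:
drive_tool --pt "-0.039 -0.111 0 0 0 0 0.15" --pt "-0.039 -0.111 0 0 0 0 0.15" --pt "-0.039 -0.111 0 0 0 0 0.15" --pt "-0.039 -0.111 0 0 0 0 0.15" --pt "-0.039 -0.111 0 0 0 0 0.15" --pt "-0.039 -0.111 0 0 0 0 0.15" --pt "-0.037 -0.111 0 0 0 -0.36 0.15" --pt "0 0 0 0 0 0 0.15"

```text
time: 23.95
eef_pos: [471.4, 285.8, 139.2]
tcp_rot: [[0.997, -0.083, 0.002], [-0.083, -0.997, 0.005], [0.001, -0.005, -1.0]]
force: [0.7, -0.0, -0.0]
gripper_width: 0.855
grip_force: 0.0
```

```bash
python3 look.py top t8 225 160 305 230 7; python3 go.py 471.5 277.5 140 -.094 471.5 277.5 58 -.094
```

```text
t 24.0 pos [472.5 281.7 139. ] yaw -0.0876 tilt [0.002 0.002] F [ 1.  -0.9 -0.3] w 72.1 g 0.0
turn(0.1rad) [-0.025 -0.016  0.064] then shift/400 (new axes) [-0.0014  0.0106 -0.0024] mm [-0.6  4.3 -1. ] rows 1
turn(0.1rad) [0. 0. 0.] then shift/400 (new axes) [0.    0.    0.205] mm [ 0.  0. 82.] rows 2
```

View pics/t8.png

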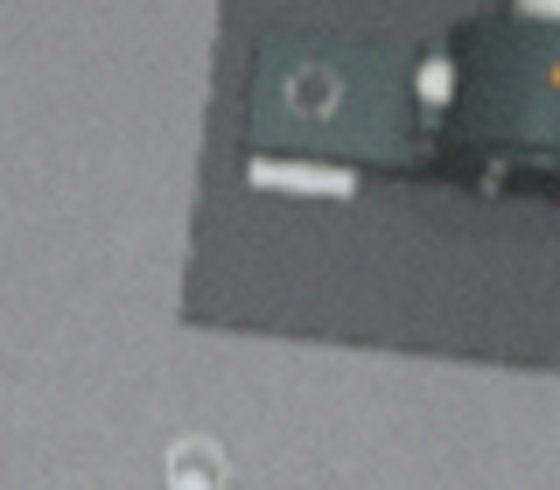

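The packer is home: only a ~12 mm strip shows in front of the foot (crop 250–355 × 160–197), parallel to it. Now drawing the slide back.

Request:
drive_tool --pt "-0.001 0.009 0 0 0 0.05 0.15" --pt "0 0 0 0 0 0 0.15" --pt "0 0 0.1 0 0 0 0.15" --pt "0 0 0.1 0 0 0 0.15" --pt "0 0 0 0 0 0 0.15" --pt "0 0 0 0 0 0 0.5" --pt "0 0 0 0 0 0 0.8" --pt "0 0 0 0 0 0 1" --pt "0 0 0 0 0 0 1" --pt "0 0 0 0 0 0 1" --squeeze 40

```text
time: 25.0
eef_pos: [474.5, 277.2, 61.3]
tcp_rot: [[0.995, -0.098, 0.006], [-0.098, -0.995, 0.005], [0.005, -0.006, -1.0]]
force: [0.3, 6.1, 6.4]
gripper_width: 0.236
grip_force: 38.9
```

Request:
drive_tool --pt "0 0 0 0 0 0 1" --pt "-0.005 0 0 0 0 0 1" --pt "-0.01 0 0 0 0 0 1" --squeeze 60

```text
time: 25.3
eef_pos: [470.1, 277.6, 61.5]
tcp_rot: [[0.995, -0.098, 0.008], [-0.098, -0.995, 0.006], [0.007, -0.006, -1.0]]
force: [6.2, 5.8, 2.9]
gripper_width: 0.228
grip_force: 58.5
```

Request:
drive_tool --pt "-0.015 0 0 0 0 0 1" --pt "-0.0155 0 0 0 0 0 1" --pt "-0.0155 0 0 0 0 0 1" --pt "-0.0155 0 0 0 0 0 1" --pt "-0.0155 0 0 0 0 0 1" --pt "-0.0155 0 0 0 0 0 1" --pt "-0.0155 0 0 0 0 0 1" --pt "-0.0155 0 0 0 0 0 1" --pt "-0.0125 0 0 0 0 0 1"

```text
time: 26.2
eef_pos: [415.2, 282.8, 61.4]
tcp_rot: [[0.995, -0.098, 0.007], [-0.098, -0.995, 0.005], [0.007, -0.006, -1.0]]
force: [2.8, 4.2, 10.1]
gripper_width: 0.23
grip_force: 59.3
```

Request:
drive_tool --pt "-0.005 0 0 0 0 0 1" --pt "-0.005 0 0 0 0 0 1"

```text
time: 26.4
eef_pos: [411.3, 283.1, 61.4]
tcp_rot: [[0.995, -0.098, 0.007], [-0.098, -0.995, 0.005], [0.006, -0.006, -1.0]]
force: [1.7, 4.5, 9.7]
gripper_width: 0.23
grip_force: 59.4
```

Request:
drive_tool --pt "-0.005 0 0 0 0 0 1" --pt "-0.005 0 0 0 0 0 1"

```text
time: 26.6
eef_pos: [408.8, 283.4, 61.5]
tcp_rot: [[0.995, -0.099, 0.009], [-0.099, -0.995, 0.006], [0.008, -0.007, -1.0]]
force: [12.3, 1.6, 2.2]
gripper_width: 0.228
grip_force: 58.6
```

Request:
drive_tool --pt "-0.005 0 0 0 0 0 1" --pt "-0.003 0 0 0 0 0 1" --pt "0 0 0 0 0 0 1"

```text
time: 26.9
eef_pos: [408.7, 283.4, 61.5]
tcp_rot: [[0.995, -0.101, 0.013], [-0.101, -0.995, 0.007], [0.013, -0.008, -1.0]]
force: [19.0, 0.8, -3.0]
gripper_width: 0.227
grip_force: 59.0
```

Request:
drive_tool --pt "0.005 0 0 0 0 0 1" --pt "0 0 0 0 0 0 0.7" --pt "0 0 0 0 0 0 0.3" --pt "0 0 0 0 0 0 0.2" --pt "0 0 -0.03 0 0 0 0.2" --pt "0 0 -0.1 0 0 0 0.2" --pt "0 0 -0.12 0 0 0 0" --pt "0 0.1 -0.05 0 0 0 0" --pt "0 0.12 0 0 0 0 0" --pt "0 0.1 0 0 0 0 0"

```text
time: 27.9
eef_pos: [390.2, 151.6, 179.7]
tcp_rot: [[0.995, -0.099, 0.002], [-0.099, -0.995, 0.0], [0.002, -0.0, -1.0]]
force: [0.3, -0.2, -0.4]
gripper_width: 1.0
grip_force: 0.0
```

```bash
cat > f.py <<'E'
from h import *
np.set_printoptions(precision=1,suppress=True)
for n in ["top","side"]:
    p=viewer.get_image(n); w=cloud(p).reshape(-1,3); print(n)
    f=lambda x0,x1,y0,y1,z0,z1:w[(w[:,0]>x0)&(w[:,0]<x1)&(w[:,1]>y0)&(w[:,1]<y1)&(w[:,2]>z0)&(w[:,2]<z1)]
    b=f(370,480,240,330,65,85); print("knob",len(b),b.mean(0) if len(b) else "")
    b=f(530,572,252,285,40,85); print("stack",len(b),np.percentile(b,[10,50,90],axis=0) if len(b) else "")
    for k,z in dict(packer=16,packer_seat=20,open_bolt=16,wrench=0,socket=0).items():
        for m in nets.mark_of(p,k)[:2]: print(n,k,round(m["confidence"],2),np.array(m["centre"]),atz(p,m["centre"],z))
E
python3 f.py
```

```text
top
knob 0 
stack 110 [[533.8 255.2  62. ]
 [547.1 271.2  66.5]
 [566.1 282.2  69.4]]
top packer 0.56 [269.1 180.6] [612.9 -57.   16. ]
top packer_seat 0.56 [271.3 178.4] [619.6 -64.4  20. ]
top open_bolt 0.38 [270.5 176.1] [628.5 -62.   16. ]
top wrench 0.75 [245.5 248. ] [387.1  23.8   0. ]
top socket 0.63 [268.4 177. ] [628.8 -55.3   0. ]
top socket 0.52 [197.9 141.7] [757.  191.2   0. ]
side
knob 46 [401.9 284.6  75.5]
stack 55 [[534.2 254.4  54.6]
 [550.3 257.7  65.3]
 [567.8 266.3  68.3]]
side packer 0.59 [250.8 198.7] [607.2 -40.4  16. ]
side packer_seat 0.54 [248.5 193.1] [624.9 -64.6  20. ]
side open_bolt 0.53 [247.6 197.9] [620.1 -41.1  16. ]
side wrench 0.63 [300.1 223.1] [403.3  14.4   0. ]
side socket 0.57 [188.7 232.7] [754.2 184.9   0. ]
```

```bash
python3 -c "
from station import ticket
print(ticket.close_job())"
```

```text
the job is handed in; nothing more can be done
None
```

The job is handed in: the packer is under the left end of the near foot, pushed home against the bolt at about 6 N, with the slide fully back, the stack dropped onto the runway and nothing else seen to move, though while positioning to push I dragged the fingertips along the bed at up to about 30 N.

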